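Lever open the controller's guard cover and set the fader

TASK

Use the yellow-handled pry tool, not your fingers, to lever up the orange lip of the guard cover on the green controller and swing the cover over until it stands fully open by itself. Lay the pry tool flat on the blue mat again, and slide the red fader so that its white line is level with the yellow pointer beside the track. Let go of everything and leave the screwdriver, bottle, roll of tape, jar and wrench where they are.

Things in the scene. Friction and masses are not known exactly. Their poses are not given: they have to be found in the camera images.
- console: green controller fixed to the bench: block x -100 to +80 mm, y -120 to +120 mm, flat deck 45 mm above the bench. Origin on the bench under it; +x points away from its front (which faces the robot), y left, z up. The fader track runs along y over the middle of the deck. Closed, the grey and clear cover is a box shell, x -65 to +75, y -105 to +105 mm, top 115 mm above the bench
- cover_angle (a joint): hinge angle of the guard cover (rad): 0 closed, 1.85 fully open (leaning back, away from the robot). It is hinged along y at its rear bottom edge and moves freely: below about 1 rad it falls shut, above about 1.2 rad it falls open by itself. About 0.27 kg
- cover: the guard cover, a box shell with grey walls, clear top and orange front lip, 140 x 210 x 68 mm. Origin at the middle of its hinge line, at x +75 mm, z 47 mm of the controller; its axes turn with the cover and are the controller's when closed
- cover_lip (a point): orange lip on the cover's front wall, 170 mm wide (y), 4 mm thick, reaching 22 mm towards -x. This point is on its underside, midway along its rear edge at the wall (closed: 140 mm in front of the hinge line, 12 mm above it). Closed, a 14 mm high slot lies under it, down to the deck; the cover's wall ends the slot 22 mm in. The deck reaches 13 mm farther out than the lip
- fader (a joint): position of the red fader along its track (m), 0 to 0.12, growing towards the controller's +y (left); it stays where it is left, friction about 2 N
- fader_top (a point): middle of the top of the red fader grip (a block 28 mm along the controller's x, 20 mm along y, 40 mm tall), 99.5 mm above the bench; a white line across its top and front marks its middle. The track it stands on is 40 mm wide and its top is 59 mm above the bench
- mark: yellow pointer, 18 mm long, 12 mm wide, 8 mm high, fixed on the deck in front of the track (towards the robot), pointing at it; origin at its middle, axes as the controller's. The fader is set when its white line has the same controller y as this origin
- mat: blue tool mat fixed on the bench, 240 mm (x) x 220 mm (y), 4 mm thick; origin under its middle
- pry: pry tool: yellow handle (its x -95 to 0 mm), 24 mm wide (y), 26 mm high, and a flat steel blade ahead of it (x 0 to +95 mm), 30 mm wide, 3 mm thick, centred 13 mm above the handle's underside. Origin on the underside where handle and blade meet; x points to the blade's tip. About 90 g, centre of mass near x -17 mm
- pry_tip (a point): middle of the tip edge of the pry tool's blade
- screwdriver: red-handled screwdriver, 200 mm long, lying on the mat beside the pry tool; origin under its middle
- bottle: white plastic bottle, 66 mm across, 170 mm tall, on the bench beside the controller; origin under its middle
- tape: black ring (roll of tape), 92 mm across, 25 mm high, on the bench; origin under its middle
- jar: amber jar with orange cap, 66 mm across, 75 mm tall, behind the controller; origin under its middle
- wrench: steel wrench, 180 mm long, on the bench; origin under its middle

How it is judged (in metres and radians):
On the way, in this order (a step that is already met when the one before it is completed fails the run):
1. the cover is levered up more than 0.25 rad with the pry tool pressing on it, fingers off the cover (value of joint cover_angle above 0.25 rad and contact force between pry and cover above 0.1 N and contact force between the fingers and cover below 0.5 N), for 0.1 s.
2. the cover stands open by itself, beyond 1.5 rad (value of joint cover_angle above 1.5 rad), for 0.2 s.
At the end, for the whole second after the job is handed in: The cover stands open beyond 1.5 rad; the fader's white line is at rest within 5 mm of the yellow pointer along the track; the pry tool lies flat, still and right way up with its middle (origin) on the mat; screwdriver, bottle, tape, jar and wrench are within 40 mm of where they were (value of joint cover_angle above 1.5 rad and y of fader_top in the frame of mark between -0.005 and 0.005 m and velocity of joint fader between -0.005 and 0.005 m/s and x of pry in the frame of mat between -0.11 and 0.11 m and y of pry in the frame of mat between -0.105 and 0.105 m and z of pry in the frame of mat below 0.012 m and angle between pry's own z axis and vertical below 0.12 rad and linear speed of pry below 0.02 m/s); the robot touches nothing.
It fails at once if fingers press on the cover (over 1 N) while the cover is open less than 1.2 rad (contact force between the fingers and cover above 1 N and value of joint cover_angle below 1.2 rad).
It fails at once if the screwdriver, bottle, tape, jar or wrench is moved by more than 40 mm (distance of any of screwdriver, bottle, tape, jar, wrench from where it was at the start of the episode above 0.04 m).
It also fails if it takes over 72 s, if anything falls off the work surface, if the arm or the gripper's body presses on something with over 40 N, if the wrist force passes 120 N, or if a joint passes its speed limit or range.

ROBOT

A 6-joint arm with a two-finger parallel gripper is mounted at the origin on the work surface. World frame = base frame: x ahead of the robot, y to its left, z up, the work surface at z = 0. Lengths are in m, angles in degrees, forces in N, time in s.
With the tool pointing down it reaches from about 0.325 to 0.75 m from the base axis. Payload 7.6 kg.
Tool frame: the origin (TCP) lies at the very end of the fingers, on their centre line; the grasp point (between the pads) lies 19 mm behind it; z points along the fingers, y is the line along which they close (so a half turn about z gives the same grasp; the last joint's range is limited). The gripper opens to 85 mm and grips with 20 to 120 N. Pads are 22 mm wide; open, the fingers measure 114 mm over their backs; the gripper's body (76 mm by 85 mm) begins 54 mm behind the grasp point. The pads swing forward as they close: fully open they stand 13 mm farther back than shut.
Start: joints at [67.019, 2.991, 80.254, -0, 96.75, -4.028], TCP at [0.171, 0.497, 0.231] pointing down, gripper open.
Joint ranges: [-166.34, 166.34], [-52.06, 124.39], [6.96, 135.62], [-60.46, 240.46], [14.63, 156.25], [-167.68, 167.68]. Speed limits (degrees/s): [147.25, 147.25, 172.46, 180, 180, 180].

INTERFACE

Orientations are given as [roll, pitch, yaw] about the fixed x, y, z axes, in that order (R = Rz(yaw) Ry(pitch) Rx(roll)).
In Python, from cell import manip, cams, order gives the robot as it stands. The module is installed in compiled form; this text tells all that it offers.
- The arm moves only by the tool apply_moves, never from a script. Its argument "motion" is a list of rows, each a list of 7 numbers: the turn, a rotation vector about the tool's x, y, z each as a share of 30 degrees, from -1 to 1, then the shift along the tool's x, y, z each as a share of 0.3 m, from -1 to 1, then the closure, from -1 (fully open) to 1 (shut). In form: [[ax, ay, az, tx, ty, tz, claw], ...]. A call has 1 to 12 rows; each row is the pose to reach, as a shift and turn from the pose commanded when the call began, along the tool's axes at that moment; what a row does not reach only later rows make up. A row lasts 1/12 s, in which the tool goes at most 41.7 mm and 7.16 degrees, less where a joint would pass 70% of its speed; a pose out of reach is approached as far as the arm can. A call with a number of a shift or a turn outside -1 to 1 is refused whole. A call with a gripper value outside its range is refused whole. The fingers move at their own pace and stop on an object; "force" is the grip in N (left out, the last holds). Time passes only in rows, so rows that repeat a pose let the fingers close. It gives the time, the measured TCP pose, the force, the opening and the grip force at its end, in the units of the state.
- manip.get_state(): the state, without advancing time (a new reading comes with each control period).
- cams.read_camera(name): name is "side" or "top" or "wrist"; returns the picture (480x640x3 uint8, red, green, blue); there is no depth.
- cams.camera_model(name): a dict with "fx", "fy", "cx", "cy" (pixels), "extrinsics" (4x4, takes a point from camera to world coordinates); the wrist camera has in their place "T_tool_cam" (4x4, takes a point from camera to tool coordinates, whose origin is the TCP and whose axes are the flange's). Camera axes: x right, y down, z forward; pixel columns grow to the right and rows downward; lengths in m; the calibration is good to about 2 mm. A picture is of the moment at which its call begins: read the wrist's pose just before it. camera_model takes no time and is no camera call.
- order.sign_off(): hands the job in; it is judged then, once.
The state is a dict: "clock": time; "q": joint angles; "qd": joint speeds; "joint_torque": joint torques, N m; "tcp_pos": TCP position; "tcp_rot": TCP orientation; "ft_force": force on the tool from outside, world axes, zero at the start; "moment": the same for the moment, N m; "width": finger opening in m; "finger_force": force on a finger pad.
Only numpy, scipy, OpenCV 4.12 (cv2) and the standard library are available. Lean on these libraries where they do the work, as an engineer would, in place of code of your own. Each camera call takes 0.05 s, during which the arm holds its last target. There are 200 camera calls.

## Working session

There is one attempt and no reset: what is moved stays moved. The work goes in short steps, Python scripts to look and compute and a tool call to move; the robot and the scene stay as the last step left them, time stands still between calls to the robot, and variables do not carry over. Pictures are saved under pics/ and viewed, at most 10 in all, crops included, and the job is handed in when it is done.

Besides the shell and the picture viewer there is one more tool, called after "Request:" by a JSON object that holds its "method" and its "body", one argument or row to a line. apply_moves: Moves the arm, as the interface text tells. Its arguments: {"type":"object","properties":{"motion":{"type":"array","items":{"type":"array","items":{"type":"number","minimum":-1,"maximum":1}}},"force":{"type":"number"}},"required":["motion"]}

```bash
mkdir -p pics; python3 - <<'E'
from cell import manip,cams
import cv2
print(manip.get_state())
for n in("top","side"):
    cv2.imwrite(f"pics/{n}0.png",cams.read_camera(n)[:,:,::-1]); print(cams.camera_model(n))
print(cams.camera_model("wrist"))
E
```

```text
{'clock': 0.0, 'q': array([ 6.70193673e+01,  3.02879445e+00,  8.03137571e+01,  2.19054928e-03,
        9.67490254e+01, -4.02771459e+00]), 'qd': array([-0.01416524,  0.01943126,  0.00849685,  0.11616586,  0.04443371,
        0.05836768]), 'joint_torque': array([ 3.36376988e-04, -3.81666434e+01, -3.60189807e+01,  5.21867537e-05,
        6.07870898e-03, -1.37929169e-05]), 'tcp_pos': array([0.1703643 , 0.4962715 , 0.23045153]), 'tcp_rot': array([-1.79908802e+02, -8.60267382e-03,  1.61047331e+02]), 'ft_force': array([0.86153597, 0.30962886, 0.22859543]), 'moment': array([ 0.01030671, -0.00594023,  0.02650493]), 'finger_force': 0.0, 'width': 0.08532551270301374}
{'fx': 439.39436714534446, 'fy': 439.39436714534446, 'cx': 314.20978395643505, 'cy': 233.04576546646055, 'extrinsics': array([[ 0.1063343 , -0.97165952,  0.21111796,  0.34499893],
       [-0.99430386, -0.10545957,  0.01543123, -0.07224628],
       [ 0.00727051, -0.21155627, -0.97733878,  1.09679969],
       [ 0.        ,  0.        ,  0.        ,  1.        ]])}
{'fx': 521.0923326569666, 'fy': 521.0923326569666, 'cx': 326.5287948174311, 'cy': 234.86329882919742, 'extrinsics': array([[ 0.94798483, -0.1616975 ,  0.27418731,  0.22902535],
       [-0.31791578, -0.52410546,  0.79009052, -0.9969939 ],
       [ 0.0159474 , -0.8361623 , -0.54825021,  0.73024841],
       [ 0.        ,  0.        ,  0.        ,  1.        ]])}
{'fx': 374.2431919309888, 'fy': 374.2431919309888, 'cx': 319.5285295148732, 'cy': 247.603055663487, 'T_tool_cam': array([[ 3.73035452e-04, -9.44957867e-01, -3.27191825e-01,
         8.44268417e-02],
       [ 9.99999929e-01,  3.68347810e-04,  7.62924443e-05,
         2.04729105e-04],
       [ 4.84272469e-05, -3.27191830e-01,  9.44957938e-01,
        -1.43189240e-01],
       [ 0.00000000e+00,  0.00000000e+00,  0.00000000e+00,
         1.00000000e+00]])}
```

View pics/top0.png

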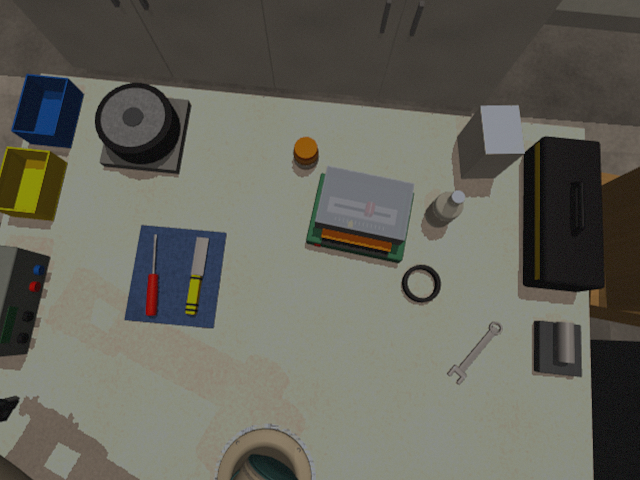

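View pics/side0.png

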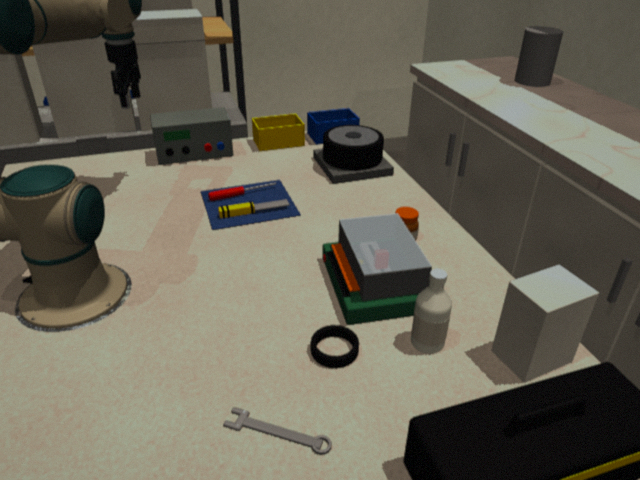

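The top view shows the console at about (360,215) and the mat at about (176,276). On the mat, the pry tool runs from its handle end at (191,314) to its tip at (202,238), with the screwdriver to its left. I'll enlarge these regions.

```bash
python3 - <<'E'
import cv2,numpy as np
a=cv2.imread("pics/top0.png")
c=lambda x,y:cv2.resize(a[y:y+110,x:x+120],(480*5//6,440*5//6),interpolation=cv2.INTER_CUBIC)
f=400/120
A=cv2.resize(a[160:270,300:420],(400,367),interpolation=cv2.INTER_CUBIC);B=cv2.resize(a[222:332,120:240],(400,367),interpolation=cv2.INTER_CUBIC)
o=np.hstack([A,B]); o=cv2.convertScaleAbs(o,alpha=1.6)
cv2.imwrite("pics/crop1.png",o)
E
```

```text
(no output)
```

View pics/crop1.png

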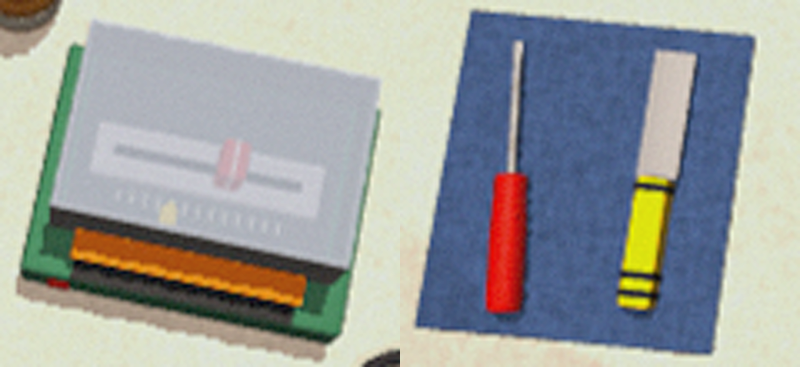

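The crop (3.33x) shows:
- **Cover top corners:** (92,22), (381,78), (338,265) and (52,210).
- **Lip, fader and mark:** lip below the cover front edge, fader top line near (234,152), mark at (168,212).
- **Pry tool:** tip (676,51), handle end (637,303).

```bash
cat > h.py <<'E'
import numpy as np,cv2
from scipy.optimize import least_squares
from scipy.spatial.transform import Rotation as R
from cell import manip,cams
def ray(name,uv,z):
    m=cams.camera_model(name);E=m["extrinsics"]
    d=E[:3,:3]@[(uv[0]-m["cx"])/m["fx"],(uv[1]-m["cy"])/m["fy"],1]
    return E[:3,3]+d*(z-E[2,3])/d[2]
def fit(loc,w):
    loc=np.array(loc);w=np.array(w)
    f=lambda p:(R.from_euler("z",p[2]).as_matrix()[:2,:2]@loc.T).T+p[:2]-w
    s=least_squares(lambda p:f(p).ravel(),[.5,0,0]);return s.x,f(s.x)
E
python3 - <<'E'
from h import *
A=lambda u,v:(300+u/3.3333-.35,160+v/3.3333-.35)
B=lambda u,v:(120+(u-400)/3.3333-.35,222+v/3.3333-.35)
w=[ray("top",A(*p),.115)[:2] for p in[(92,22),(381,78),(338,265),(52,210)]]
p,r=fit([(.075,.105),(.075,-.105),(-.065,-.105),(-.065,.105)],w);print("console",p,np.degrees(p[2]),r)
Rm=R.from_euler("z",p[2]).as_matrix()[:2,:2]
for n,u,z in[("fadertop",(234,153),.0995),("fadertop2",(238,141),.0995),("mark",(168,212),.052),("lipfl",(72,260),.063),("lipfr",(302,305),.063),("deckFL",(22,273),.045),("deckFR",(335,332),.045)]:
    x=ray("top",A(*u),z)[:2];print(n,x,Rm.T@(x-p[:2]))
w=[ray("top",B(*q),.004)[:2] for q in[(472,11),(754,37),(712,353),(416,326)]]
m,r=fit([(.12,.11),(.12,-.11),(-.12,-.11),(-.12,.11)],w);print("mat",m,np.degrees(m[2]),r)
q=[((655,50),.017,(.095,.015)),((697,53),.017,(.095,-.015)),((640,177),.0185,(0,.015)),((680,182),.0185,(0,-.015)),((618,300),.030,(-.095,.012)),((655,302),.030,(-.095,-.012))]
t,r=fit([a[2] for a in q],[ray("top",B(*a[0]),a[1])[:2] for a in q]);print("pry",t,np.degrees(t[2]),r)
E
```

```text
console [ 0.63722795 -0.16421641 -0.10150642] -5.815889341718839 [[ 0.00138867  0.00285965]
 [-0.00057894  0.00053277]
 [-0.00237037 -0.0067446 ]
 [ 0.00156064  0.00335219]]
fadertop [ 0.64049368 -0.17980532] [ 0.00482857 -0.01517774]
fadertop2 [ 0.64959178 -0.18192199] [ 0.01409433 -0.01636159]
mark [ 0.60452705 -0.14030845] [-0.03495522  0.02047125]
lipfl [ 0.55888405 -0.07394119] [-0.08708842  0.08187178]
lipfr [ 0.54391036 -0.24124414] [-0.08503187 -0.08608731]
deckFL [ 0.54900549 -0.03859743] [-0.1004976  0.1160326]
deckFR [ 0.53009943 -0.269442  ] [-0.09591435 -0.11553953]
mat [0.43765825 0.2746319  0.01733769] 0.9933765251007787 [[ 0.00123699  0.00140265]
 [ 0.00195446 -0.00160154]
 [-0.00162963 -0.00113863]
 [-0.00156182  0.00133752]]
pry [0.4435935  0.21909501 0.0247389 ] 1.417434593093391 [[ 0.00104082 -0.00139912]
 [ 0.00066157  0.00029513]
 [ 0.00194908  0.00126773]
 [ 0.00318696  0.00110702]
 [-0.00300368 -0.00189887]
 [-0.00383474  0.00062811]]
```

Request:
{"method": "apply_moves", "body": {
  "motion": [
    [0,0,-0.68,-1,-0.627,0.2667,0],
    [0,0,-0.68,-1,-0.627,0.2667,0],
    [0,0,-0.68,-1,-0.627,0.2667,0],
    [0,0,-0.68,-1,-0.627,0.2667,0],
    [0,0,-0.68,-1,-0.627,0.2667,0],
    [0,0,-0.68,-1,-0.627,0.2667,0],
    [0,0,-0.68,-1,-0.627,0.2667,0],
    [0,0,-0.68,-1,-0.627,0.2667,0],
    [0,0,-0.68,-1,-0.627,0.2667,0],
    [0,0,-0.68,-1,-0.627,0.2667,0],
    [0,0,-0.68,-1,-0.627,0.2667,0],
    [0,0,-0.68,-1,-0.627,0.2667,0]
  ],
  "force": 100
}}

```text
clock: 1.1
tcp_pos: [0.3929, 0.2214, 0.1512]
tcp_rot: [180.0, -0.0, -178.6]
ft_force: [1.6, 0.4, 0.3]
width: 0.0428
finger_force: 0.0
```

```bash
cat >> h.py <<'E'
def wsnap(fn):
    s=manip.get_state();im=cams.read_camera("wrist")
    np.savez(fn+".npz",p=s["tcp_pos"],r=s["tcp_rot"])
    cv2.imwrite(fn+".png",cv2.convertScaleAbs(im[:,:,::-1],alpha=1.5));return s
def wray(fn,uv,z):
    d=np.load(fn+".npz");m=cams.camera_model("wrist");T=m["T_tool_cam"]
    Rt=R.from_euler("xyz",d["r"],degrees=True).as_matrix()
    v=Rt@T[:3,:3]@[(uv[0]-m["cx"])/m["fx"],(uv[1]-m["cy"])/m["fy"],1]
    o=d["p"]+Rt@T[:3,3];return o+v*(z-o[2])/v[2]
E
python3 -c "
from h import *
s=wsnap('pics/w1');print(s['clock'],s['tcp_pos'],s['tcp_rot'],s['width'])"
```

```text
1.1 [0.39292249 0.22136589 0.15118189] [ 1.79984795e+02 -3.47054061e-02 -1.78583321e+02] 0.042771595132337095
```

View pics/w1.png

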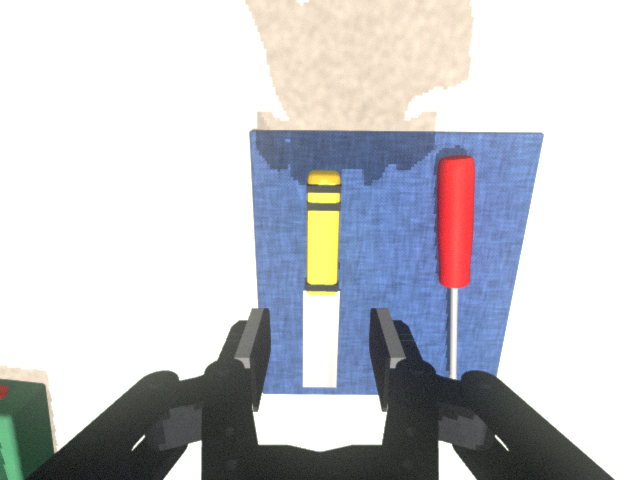

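The wrist view (down = away from the robot) shows:
- **Blade:** tip edge at (303–337, 387), junction at row 291.
- **Handle:** rear end at row 172, centre column about 323.
- **Screwdriver:** clear of the fingers.

```bash
python3 - <<'E'
from h import *
q=[((303,387),.0185,(.095,.015)),((337,387),.0185,(.095,-.015)),((303.5,291),.0185,(0,.015)),((340,291),.0185,(0,-.015)),((307,284),.030,(-.003,.012)),((338,284),.030,(-.003,-.012)),((308,186),.030,(-.085,.012)),((340,186),.030,(-.085,-.012))]
q=[(a,z,(x,-y)) for a,z,(x,y) in q]
t,r=fit([a[2] for a in q],[wray("pics/w1",a[0],a[1])[:2] for a in q]);print("pry",t,np.degrees(t[2]),r)
print(manip.get_state()["clock"])
E
```

```text
pry [0.43845481 0.22469433 0.0106323 ] 0.6091859936071317 [[-0.00275202  0.00030188]
 [-0.00231655 -0.00013107]
 [-0.00300038 -0.00010317]
 [-0.00258038  0.00024322]
 [ 0.00554472 -0.00017502]
 [ 0.00588719 -0.00014918]
 [-0.00054697 -0.00067904]
 [-0.0002356   0.00069237]]
1.15
```

Request:
{"method": "apply_moves", "body": {
  "motion": [
    [0,0,0,-0.0267,0.0067,0.13,0],
    [0,0,0,-0.0267,0.0067,0.26,0],
    [0,0,0,-0.0267,0.0067,0.38,0],
    [0,0,0,-0.0267,0.0067,0.46,0],
    [0,0,0,-0.0267,0.0067,0.483,0],
    [0,0,0,-0.0267,0.0067,0.483,0.6],
    [0,0,0,-0.0267,0.0067,0.483,1],
    [0,0,0,-0.0267,0.0067,0.483,1],
    [0,0,0,-0.0267,0.0067,0.483,1],
    [0,0,0,-0.0267,0.0067,0.483,1]
  ],
  "force": 100
}}

```text
clock: 1.98
tcp_pos: [0.4019, 0.2239, 0.0078]
tcp_rot: [179.9, 0.1, -178.5]
ft_force: [0.5, 0.1, -0.6]
width: 0.0219
finger_force: 98.3
```

Request:
{"method": "apply_moves", "body": {
  "motion": [
    [0,0,0,0,0,-0.13,1],
    [0,0,0,0,0,-0.26,1],
    [0,0,0,0,0,-0.39,1],
    [0,0,0.222,-0.206,-0.919,-0.913,1],
    [0,0,0.222,-0.206,-0.919,-0.913,1],
    [0,0,0.222,-0.206,-0.919,-0.913,1],
    [0,0,0.222,-0.206,-0.919,-0.913,1],
    [0,0,0.222,-0.206,-0.919,-0.913,1],
    [0,0,0.222,-0.206,-0.919,-0.913,1],
    [0,0,0.222,-0.206,-0.919,-0.913,1],
    [0,0,0.222,-0.206,-0.919,-0.913,1],
    [0,0,0.222,-0.206,-0.919,-0.913,1]
  ]
}}

```text
clock: 2.98
tcp_pos: [0.4711, -0.055, 0.2844]
tcp_rot: [-179.9, 0.4, 174.5]
ft_force: [-0.1, 0.4, -0.4]
width: 0.0219
finger_force: 98.7
```

Request:
{"method": "apply_moves", "body": {
  "motion": [
    [0,0,0,0,0,0,1],
    [0,0,0,0,0,0,1],
    [0,0,0,0,0,0,1]
  ]
}}

```text
clock: 3.23
tcp_pos: [0.4694, -0.0497, 0.2796]
tcp_rot: [180.0, -0.1, 174.9]
ft_force: [-0.9, -0.2, -0.7]
width: 0.022
finger_force: 98.7
```

```bash
sed -i 's/alpha=1.5/alpha=1.0/' h.py; python3 -c "
from h import *
s=wsnap('pics/w2');print(s['clock'],s['tcp_pos'],s['tcp_rot'],s['width'])"
```

```text
3.2333 [ 0.46942821 -0.04972909  0.27964317] [ 1.79975055e+02 -6.58006674e-02  1.74850420e+02] 0.02202914361429707
```

View pics/w2.png

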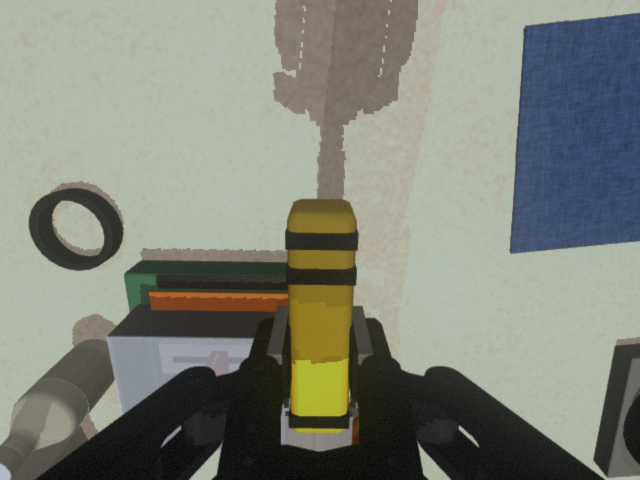

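The wrist view shows the console at lower left with front edges nearly horizontal, so its yaw is about the tool's. The deck's right-front top corner is at (126,273), the lip corner at (149,292) and the cover's top front-right corner at (107,337).

```bash
python3 - <<'E'
from h import *
a=np.radians(-5.1);Rm=np.array([[np.cos(a),-np.sin(a)],[np.sin(a),np.cos(a)]])
for n,u,z,l in [("base",(142,262),0,(-.1,-.12)),("deck",(126,273),.045,(-.1,-.12)),("lip",(149,292),.063,(-.087,-.085)),("cov",(107,337),.115,(-.065,-.105)),("tape",(76,226),.012,(0,0))]:
    w=wray("pics/w2",u,z)[:2];print(n,w,"console origin:",w-Rm@l)
# lip line, cover top edge slopes
im=cv2.imread("pics/w2.png")
for c in(165,200,240,270):
    col=im[255:345,c].astype(int);g=np.abs(np.diff(col.sum(1)));print(c,[255+i for i in np.argsort(-g)[:8]])
for u in((165,291.5),(270,291.5)):print(wray("pics/w2",u,.063))
E
```

```text
base [ 0.53000552 -0.27071024] console origin: [ 0.64027694 -0.16007474]
deck [ 0.52573493 -0.26694369] console origin: [ 0.63600635 -0.15630819]
lip [ 0.54265236 -0.23756207] console origin: [ 0.63686395 -0.16063239]
cov [ 0.56263767 -0.26014508] console origin: [ 0.63671424 -0.1613389 ]
tape [ 0.47602465 -0.32834527] console origin: [ 0.47602465 -0.32834527]
165 [np.int64(336), np.int64(259), np.int64(291), np.int64(337), np.int64(260), np.int64(296), np.int64(335), np.int64(310)]
200 [np.int64(337), np.int64(260), np.int64(292), np.int64(336), np.int64(296), np.int64(291), np.int64(261), np.int64(288)]
240 [np.int64(337), np.int64(260), np.int64(338), np.int64(261), np.int64(292), np.int64(297), np.int64(310), np.int64(336)]
270 [np.int64(261), np.int64(293), np.int64(297), np.int64(292), np.int64(262), np.int64(311), np.int64(336), np.int64(289)]
[ 0.54359759 -0.22053529  0.063     ]
[ 0.55357231 -0.10968795  0.063     ]
```

Request:
{"method": "apply_moves", "body": {
  "motion": [
    [0,0,0.01,0.12,-0.15,0.05,1],
    [0,0,0.01,0.247,-0.314,0.1,1],
    [0,0,0.01,0.247,-0.314,0.2,1],
    [0,0,0.01,0.247,-0.314,0.32,1],
    [0,0,0.01,0.247,-0.314,0.45,1],
    [0,0,0.01,0.247,-0.314,0.58,1],
    [0,0,0.01,0.247,-0.314,0.7,1],
    [0,0,0.01,0.247,-0.314,0.792,1],
    [0,0,0.01,0.247,-0.314,0.792,1],
    [0,0,0.01,0.247,-0.314,0.792,1],
    [0,0,0.01,0.247,-0.314,0.792,1]
  ]
}}

```text
clock: 4.2
tcp_pos: [0.3887, -0.1377, 0.0446]
tcp_rot: [-180.0, 0.1, 174.5]
ft_force: [0.5, 0.1, 0.1]
width: 0.0219
finger_force: 98.6
```

```bash
python3 - <<'E'
from h import *
s=manip.get_state();print(s['clock'],s['tcp_pos'],s['tcp_rot'],s['ft_force'])
a=cams.read_camera("side")[:,:,::-1]
b=cams.read_camera("top")[:,:,::-1]
wr=cams.read_camera("wrist")[:,:,::-1]
A=cv2.resize(a[220:340,240:400],(400,300),interpolation=cv2.INTER_CUBIC);B=cv2.resize(b[190:290,290:423],(400,300),interpolation=cv2.INTER_CUBIC)
W=cv2.resize(wr[180:480,120:520],(400,300))
o=np.vstack([np.hstack([A,B]),np.hstack([W,W*0])])
cv2.imwrite("pics/c2.png",cv2.convertScaleAbs(o,alpha=1.4))
E
```

```text
4.2 [ 0.38866151 -0.13772122  0.04458739] [-1.79958754e+02  1.46523173e-01  1.74539624e+02] [0.53687653 0.11597961 0.0841492 ]
```

View pics/c2.png

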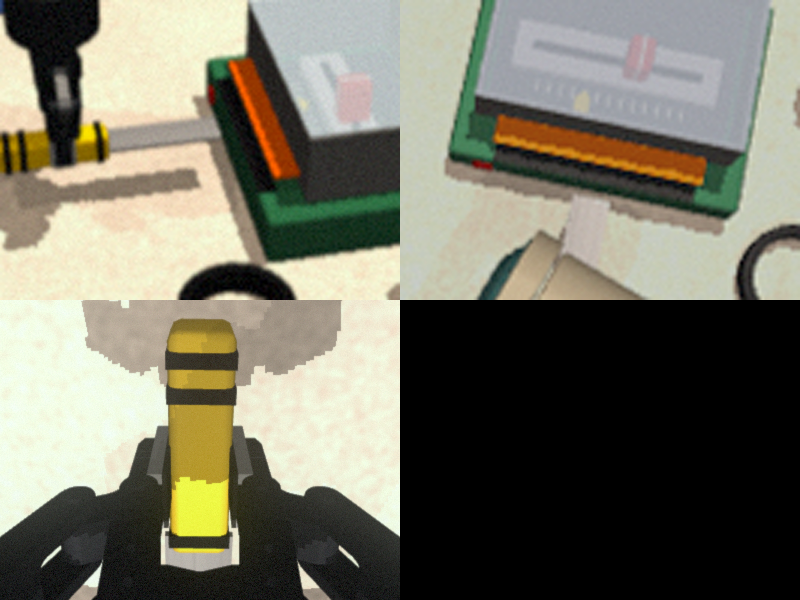

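```bash
python3 - <<'E'
from h import *
def P(n):
    m=cams.camera_model(n);E=np.linalg.inv(m["extrinsics"]);K=np.array([[m["fx"],0,m["cx"]],[0,m["fy"],m["cy"]],[0,0,1]]);return K@E[:3]
s=np.array([240+220/2.5-.3,220+130/2.5-.3]);t=np.array([290+193/3-.3,190+200/3-.3])
X=cv2.triangulatePoints(P("side"),P("top"),s,t);X=X[:3]/X[3];print(X.T)
for z in(.05,.055,.06):print(z,ray("side",s,z),ray("top",t,z))
# expected tip from TCP
a=np.radians(-5.5)
print(np.array([.3882,-.1374])+.1355*np.array([np.cos(a),np.sin(a)]))
st=manip.get_state();print(st['tcp_pos'])
# lip corner points in side: near end bottom/ top
for n,u,z in(("lip near front top?",(276,178),.063),("lip far front top",(232,63),.063),("deck near corner",(266,224),.045)):
    print(n,ray("side",(240+u[0]/2.5-.3,220+u[1]/2.5-.3),z))
E
```

```text
[[ 0.52434751 -0.15722656  0.0523288 ]]
0.05 [ 0.52571919 -0.15433177  0.05      ] [ 0.52426881 -0.15731472  0.05      ]
0.055 [ 0.52353842 -0.16052555  0.055     ] [ 0.52341254 -0.15690839  0.055     ]
0.06 [ 0.52135764 -0.16671933  0.06      ] [ 0.52255626 -0.15650206  0.06      ]
[ 0.52307618 -0.1503871 ]
[ 0.38889643 -0.13810488  0.04484885]
lip near front top? [ 0.54271585 -0.2440146   0.063     ]
lip far front top [ 0.56247156 -0.07879959  0.063     ]
deck near corner [ 0.52352077 -0.27457249  0.045     ]
```

Request:
{"method": "apply_moves", "body": {
  "motion": [
    [0,0,0,0,0,0.0067,1],
    [0,0,0,-0.04,0,0.0067,1],
    [0,0,0,-0.07,0,0.0067,1],
    [0,0,0,-0.1,0,0.0067,1],
    [0,0,0,-0.12,0,0.0067,1],
    [0,0,0,-0.135,0,0.0067,1],
    [0,0,0,-0.145,0,0.0067,1],
    [0,0,0,-0.15,0,0.0067,1],
    [0,0,0,-0.15,0,0.0067,1]
  ]
}}

```text
clock: 5.1
tcp_pos: [0.4323, -0.142, 0.0407]
tcp_rot: [180.0, 0.0, 174.5]
ft_force: [-0.5, -0.2, -0.4]
width: 0.0223
finger_force: 98.6
```

```bash
python3 - <<'E'
from h import *
s=manip.get_state();print(s['clock'],s['tcp_pos'],s['tcp_rot'],s['ft_force'],s['moment'])
a=cams.read_camera("side")[:,:,::-1]
b=cams.read_camera("top")[:,:,::-1]
A=cv2.resize(a[230:320,280:400],(400,300),interpolation=cv2.INTER_CUBIC);B=cv2.resize(b[190:290,290:423],(400,300),interpolation=cv2.INTER_CUBIC)
cv2.imwrite("pics/c3.png",cv2.convertScaleAbs(np.hstack([A,B]),alpha=1.4))
E
```

```text
5.1 [ 0.43234256 -0.14200967  0.04068497] [1.79993295e+02 4.30080820e-04 1.74487206e+02] [-0.4991248  -0.24124003 -0.42729562] [-0.00103662 -0.04270172  0.02724967]
```

View pics/c3.png

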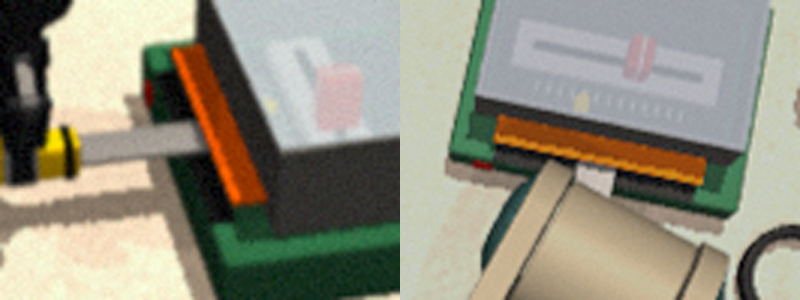

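The side and top views show the blade about 17 mm under the lip, with no force on the wrist. Next I lift along the hinge arc.

Request:
{"method": "apply_moves", "body": {
  "motion": [
    [0,0,0,0,0,-0.025,1],
    [0,0,0,-0.003,0,-0.05,1],
    [0,0,0,-0.006,0,-0.071,1],
    [0,0,0,-0.011,0,-0.095,1],
    [0,0,0,-0.017,0,-0.118,1],
    [0,0,0,-0.024,0,-0.141,1],
    [0,0,0,-0.032,0,-0.164,1],
    [0,0,0,-0.042,0,-0.186,1],
    [0,0,0,-0.052,0,-0.208,1],
    [0,0,0,-0.064,0,-0.23,1],
    [0,0,0,-0.077,0,-0.25,1],
    [0,0,0,-0.077,0,-0.25,1]
  ]
}}

```text
clock: 6.2
tcp_pos: [0.4567, -0.1445, 0.1174]
tcp_rot: [-180.0, 0.2, 174.5]
ft_force: [0.1, -0.6, -1.1]
width: 0.0219
finger_force: 98.6
```

```bash
python3 - <<'E'
from h import *
s=manip.get_state();print(s['clock'],s['tcp_pos'],s['tcp_rot'],s['ft_force'],s['moment'])
a=cams.read_camera("side")[:,:,::-1]
A=cv2.resize(a[180:340,240:453],(400,300),interpolation=cv2.INTER_CUBIC)
b=cams.read_camera("top")[:,:,::-1]
B=cv2.resize(b[160:290,280:453],(400,300),interpolation=cv2.INTER_CUBIC)
cv2.imwrite("pics/c4.png",cv2.convertScaleAbs(np.hstack([A,B]),alpha=1.4))
E
```

```text
6.2 [ 0.45668643 -0.14454364  0.1173583 ] [-1.79970132e+02  1.67029820e-01  1.74498862e+02] [ 0.13663514 -0.58639996 -1.08098875] [0.03107873 0.13059986 0.01117835]
```

View pics/c4.png

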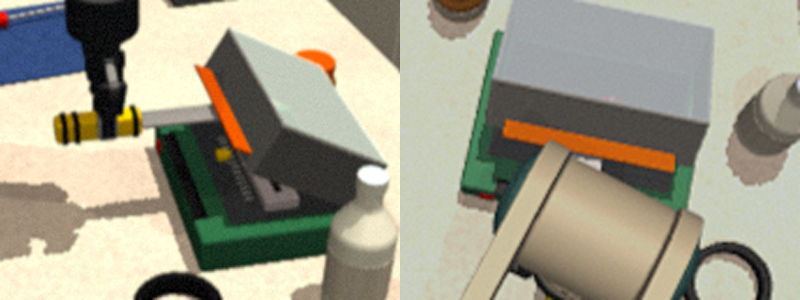

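The cover rides on the blade at about 0.5 rad, so I continue along the arc.

Request:
{"method": "apply_moves", "body": {
  "motion": [
    [0,0,0,-0.014,0,-0.02,1],
    [0,0,0,-0.028,0,-0.039,1],
    [0,0,0,-0.06,0,-0.075,1],
    [0,0,0,-0.095,0,-0.108,1],
    [0,0,0,-0.134,0,-0.137,1],
    [0,0,0,-0.175,0,-0.162,1],
    [0,0,0,-0.219,0,-0.183,1],
    [0,0,0,-0.264,0,-0.199,1],
    [0,0,0,-0.311,0,-0.21,1],
    [0,0,0,-0.358,0,-0.217,1],
    [0,0,0,-0.383,0,-0.219,1],
    [0,0,0,-0.383,0,-0.219,1]
  ]
}}

```text
clock: 7.3
tcp_pos: [0.5711, -0.1553, 0.1817]
tcp_rot: [180.0, 0.1, 174.5]
ft_force: [-0.6, -0.7, -1.5]
width: 0.0222
finger_force: 98.6
```

Request:
{"method": "apply_moves", "body": {
  "motion": [
    [0,0,0,0,0,0,1],
    [0,0,0,0,0,0,1],
    [0,0,0,0.05,0,-0.02,1],
    [0,0,0,0.15,0,-0.05,1],
    [0,0,0,0.25,0,-0.1,1],
    [0,0,0,0.35,0,-0.15,1],
    [0,0,0,0.4,0,-0.2,1],
    [0,0,0,0.4,0,-0.2,1],
    [0,0,0,0.4,0,-0.2,1]
  ]
}}

```text
clock: 8.05
tcp_pos: [0.45, -0.1439, 0.2426]
tcp_rot: [-180.0, 0.2, 174.5]
ft_force: [0.6, -0.5, -1.1]
width: 0.022
finger_force: 98.6
```

```bash
python3 - <<'E'
from h import *
s=manip.get_state();print(s['clock'],s['tcp_pos'],s['tcp_rot'],s['ft_force'])
a=cams.read_camera("side")[:,:,::-1]
A=cv2.resize(a[160:320,240:453],(400,300),interpolation=cv2.INTER_CUBIC)
b=cams.read_camera("top")[:,:,::-1]; cv2.imwrite("pics/top4.png",b)
B=cv2.resize(b[150:280,280:453],(400,300),interpolation=cv2.INTER_CUBIC)
wsnap("pics/w4");wr=cv2.imread("pics/w4.png")
W=cv2.resize(wr,(400,300))
C=cv2.resize(b[195:240,315:405],(400,200),interpolation=cv2.INTER_CUBIC);C=np.vstack([C,np.zeros((100,400,3),np.uint8)])
cv2.imwrite("pics/c5.png",cv2.convertScaleAbs(np.vstack([np.hstack([A,B]),np.hstack([W,C])]),alpha=1.4))
E
```

```text
8.05 [ 0.45000368 -0.1438874   0.24264309] [-179.95342662    0.19252528  174.45475003] [ 0.59285099 -0.54652634 -1.14626747]
```

View pics/c5.png

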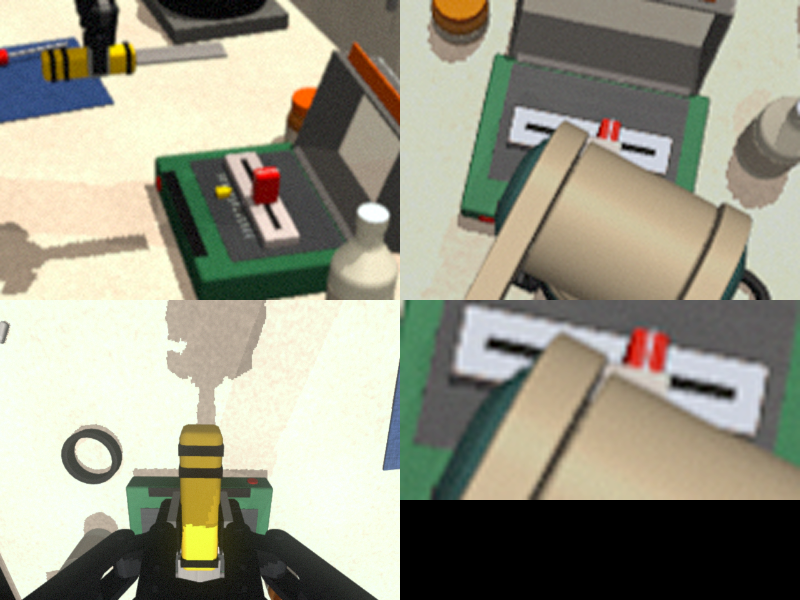

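The cover stands open and the fader and pointer are exposed. Next I return the pry tool to the mat.

Request:
{"method": "apply_moves", "body": {
  "motion": [
    [0,0,-0.23,0.28,1,0.1,1],
    [0,0,-0.23,0.28,1,0.333,1],
    [0,0,-0.23,0.28,1,0.333,1],
    [0,0,-0.23,0.28,1,0.333,1],
    [0,0,-0.23,0.28,1,0.333,1],
    [0,0,-0.23,0.28,1,0.333,1],
    [0,0,-0.23,0.28,1,0.333,1],
    [0,0,-0.23,0.28,1,0.333,1],
    [0,0,-0.23,0.28,1,0.333,1],
    [0,0,-0.23,0.28,1,0.333,1],
    [0,0,-0.23,0.28,1,0.333,1],
    [0,0,-0.23,0.28,1,0.333,1]
  ]
}}

```text
clock: 9.2
tcp_pos: [0.3959, 0.1622, 0.1415]
tcp_rot: [-180.0, -0.0, -178.7]
ft_force: [0.2, 0.1, -0.5]
width: 0.0224
finger_force: 98.7
```

Request:
{"method": "apply_moves", "body": {
  "motion": [
    [0,0,0,-0.0247,0.12,0,1],
    [0,0,0,-0.0247,0.2035,0.1,1],
    [0,0,0,-0.0247,0.2035,0.2,1],
    [0,0,0,-0.0247,0.2035,0.27,1],
    [0,0,0,-0.0247,0.2035,0.32,1],
    [0,0,0,-0.0247,0.2035,0.36,1],
    [0,0,0,-0.0247,0.2035,0.39,1],
    [0,0,0,-0.0247,0.2035,0.39,1],
    [0,0,0,-0.0247,0.2035,0.39,1],
    [0,0,0,-0.0247,0.2035,0.39,1]
  ]
}}

```text
clock: 10.03
tcp_pos: [0.4023, 0.2241, 0.0256]
tcp_rot: [180.0, 0.1, -178.7]
ft_force: [0.2, -0.8, -1.0]
width: 0.0221
finger_force: 98.9
```

Request:
{"method": "apply_moves", "body": {
  "motion": [
    [0,0,0,0,0,0.03,1],
    [0,0,0,0,0,0.05,1],
    [0,0,0,0,0,0.059,1],
    [0,0,0,0,0,0.059,1],
    [0,0,0,0,0,0.059,0.3],
    [0,0,0,0,0,0.059,0],
    [0,0,0,0,0,0.059,0],
    [0,0,0,0,0,0.059,0],
    [0,0,0,0,0,-0.05,0],
    [0,0,0,0,0,-0.18,0],
    [0,0,0,0,0,-0.3,0],
    [0,0,0,0,0,-0.4,0]
  ]
}}

```text
clock: 11.03
tcp_pos: [0.4016, 0.2243, 0.1471]
tcp_rot: [180.0, 0.1, -178.6]
ft_force: [1.4, 1.4, -0.5]
width: 0.043
finger_force: 0.0
```

Request:
{"method": "apply_moves", "body": {
  "motion": [
    [0,0,0.23,-0.1,-0.2,-0.35,0],
    [0,0,0.23,-0.587,-1,-0.35,0],
    [0,0,0.23,-0.587,-1,-0.35,0],
    [0,0,0.23,-0.587,-1,-0.35,0],
    [0,0,0.23,-0.587,-1,-0.35,0],
    [0,0,0.23,-0.587,-1,-0.35,0],
    [0,0,0.23,-0.587,-1,-0.35,0],
    [0,0,0.23,-0.587,-1,-0.35,0],
    [0,0,0.23,-0.587,-1,-0.35,0],
    [0,0,0.23,-0.587,-1,-0.35,0],
    [0,0,0.23,-0.587,-1,-0.35,0],
    [0,0,0.23,-0.587,-1,-0.35,0]
  ]
}}

```text
clock: 12.03
tcp_pos: [0.5844, -0.0712, 0.2488]
tcp_rot: [180.0, -0.1, 174.5]
ft_force: [0.0, 1.0, -0.2]
width: 0.0428
finger_force: 0.0
```

Request:
{"method": "apply_moves", "body": {
  "motion": [
    [0,0,0,0,-0.14,0,0],
    [0,0,0,0,-0.282,0,0],
    [0,0,0,0,-0.282,0,0],
    [0,0,0,0,-0.282,0,0],
    [0,0,0,0,-0.282,0,0]
  ]
}}

```text
clock: 12.45
tcp_pos: [0.5763, -0.1544, 0.2495]
tcp_rot: [180.0, 0.0, 174.5]
ft_force: [0.3, -0.3, 0.2]
width: 0.0426
finger_force: 0.0
```

```bash
python3 - <<'E'
from h import *
s=wsnap("pics/w5");print(s['clock'],s['tcp_pos'],s['tcp_rot'])
b=cams.read_camera("top")[:,:,::-1]
im=cv2.imread("pics/w5.png")
B=cv2.resize(b[225:330,120:240],(400,350),interpolation=cv2.INTER_CUBIC)
B=cv2.convertScaleAbs(B,alpha=1.4)
W=cv2.resize(im[180:400,140:540],(800,440),interpolation=cv2.INTER_CUBIC)
o=np.zeros((600,800,3),np.uint8);o[:440]=W;o[440:,:]=cv2.resize(B[:,:],(183,160)).repeat(1,0) if 0 else 0
o[440:600,:183]=cv2.resize(B,(183,160));cv2.imwrite("pics/c6.png",o)
E
```

```text
12.45 [ 0.57630733 -0.15437719  0.24954059] [1.79963281e+02 2.25416134e-03 1.74548941e+02]
```

View pics/c6.png

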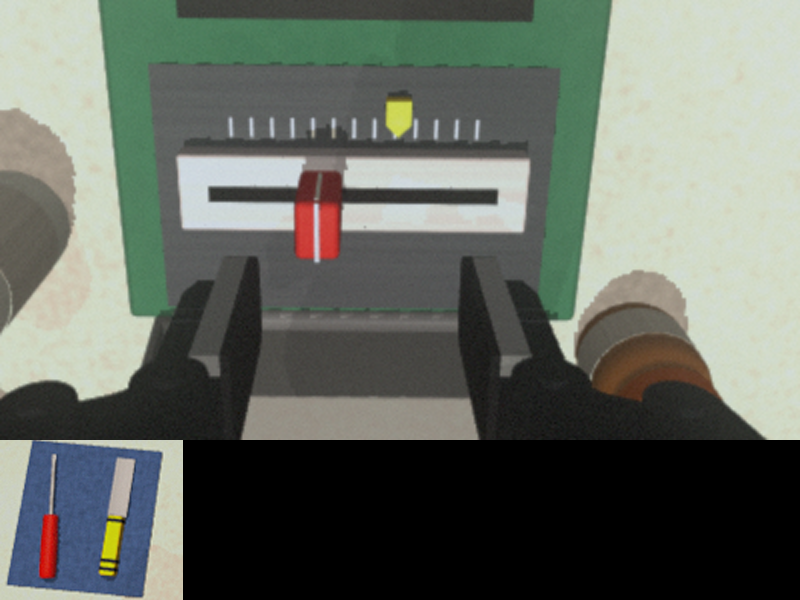

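The wrist view shows the fader's white line at crop (317,233) and the pointer at crop (399,113), with its tip at (399,137). The top inset shows the pry tool lying on the mat.

```bash
python3 - <<'E'
from h import *
d=np.load("pics/w5.npz");Rt=R.from_euler("xyz",d["r"],degrees=True).as_matrix()
c=lambda u,v:(140+u/2-.25,180+v/2-.25)
for n,u,z in(("fad",(317.5,233),.0995),("fadnear",(318,208),.0995),("fadfar",(317,260),.0995),("markmid",(399,114),.053),("marktip",(399,137),.053),("trackL",(178,190),.059),("trackR",(526,194),.059)):
    w=wray("pics/w5",c(*u),z);print(n,w,"tool mm",1000*Rt.T@(w-d["p"]))
E
```

```text
fad [ 0.63617864 -0.17809574  0.0995    ] tool mm [-61.84781092 -18.01994323 150.03150658]
fadnear [ 0.62439065 -0.17654041  0.0995    ] tool mm [-49.9653745  -17.59144784 150.0313137 ]
fadfar [ 0.6492363  -0.17980087  0.0995    ] tool mm [-75.008393   -18.47693652 150.03173148]
markmid [ 0.60035229 -0.13747568  0.053     ] tool mm [-22.32291822  18.9832782  196.55367504]
marktip [ 0.61190163 -0.13837283  0.053     ] tool mm [-33.9052586   19.18732336 196.55426148]
trackL [ 0.62672404 -0.24708318  0.059     ] tool mm [-58.98786169 -87.61948685 190.48679884]
trackR [ 0.64482324 -0.07945966  0.059     ] tool mm [-61.08174041  80.96529801 190.59492047]
```

Request:
{"method": "apply_moves", "body": {
  "motion": [
    [0,0,0.02,-0.1,-0.03,0,0],
    [0,0,0.02,-0.207,-0.06,0.03,0],
    [0,0,0.02,-0.207,-0.06,0.15,0],
    [0,0,0.02,-0.207,-0.06,0.28,0],
    [0,0,0.02,-0.207,-0.06,0.41,0],
    [0,0,0.02,-0.207,-0.06,0.52,0],
    [0,0,0.02,-0.207,-0.06,0.58,0],
    [0,0,0.02,-0.207,-0.06,0.603,0],
    [0,0,0.02,-0.207,-0.06,0.603,0],
    [0,0,0.02,-0.207,-0.06,0.603,0.3],
    [0,0,0.02,-0.207,-0.06,0.603,0.6],
    [0,0,0.02,-0.207,-0.06,0.603,0.6]
  ],
  "force": 20
}}

```text
clock: 13.55
tcp_pos: [0.638, -0.1795, 0.0714]
tcp_rot: [-180.0, 0.3, 173.9]
ft_force: [-0.0, 2.1, 4.5]
width: 0.0196
finger_force: 24.3
```

Request:
{"method": "apply_moves", "body": {
  "motion": [
    [0,0,0,0,0,0,0.8],
    [0,0,0,0,0,0,0.8],
    [0,0,0,0,0,0,0.8]
  ]
}}

```text
clock: 13.8
tcp_pos: [0.638, -0.1796, 0.0714]
tcp_rot: [-180.0, 0.3, 173.9]
ft_force: [-0.7, 1.7, 6.6]
width: 0.0196
finger_force: 24.6
```

Request:
{"method": "apply_moves", "body": {
  "motion": [
    [0,0,0,0,0.02,0,0.8],
    [0,0,0,0,0.045,0,0.8],
    [0,0,0,0,0.07,0,0.8],
    [0,0,0,0,0.095,0,0.8],
    [0,0,0,0,0.112,0,0.8],
    [0,0,0,0,0.1223,0,0.8],
    [0,0,0,0,0.1223,0,0.8],
    [0,0,0,0,0.1223,0,0.8],
    [0,0,0,0,0.1223,0,0.8]
  ]
}}

```text
clock: 14.55
tcp_pos: [0.6418, -0.1432, 0.0714]
tcp_rot: [-180.0, 0.3, 173.9]
ft_force: [0.1, 2.3, 6.2]
width: 0.0194
finger_force: 24.7
```

Request:
{"method": "apply_moves", "body": {
  "motion": [
    [0,0,0,0,0,0,0.3],
    [0,0,0,0,0,0,0],
    [0,0,0,0,0,0,0],
    [0,0,0,0,0,-0.1,0],
    [0,0,0,0,0,-0.23,0],
    [0,0,0,0.05,0,-0.36,0],
    [0,0,0,0.15,0,-0.49,0],
    [0,0,0,0.207,0,-0.6,0],
    [0,0,0,0.207,0,-0.6,0],
    [0,0,0,0.207,0,-0.6,0]
  ]
}}

```text
clock: 15.38
tcp_pos: [0.579, -0.1369, 0.2528]
tcp_rot: [-179.9, 0.4, 173.9]
ft_force: [-0.9, 0.5, -0.7]
width: 0.0427
finger_force: 0.0
```

```bash
python3 - <<'E'
from h import *
s=wsnap("pics/w6");print(s['clock'],s['tcp_pos'],s['tcp_rot'],s['ft_force'])
im=cv2.imread("pics/w6.png")
hsv=cv2.cvtColor(im,cv2.COLOR_BGR2HSV)
H,S,V=[hsv[:,:,i].astype(int) for i in range(3)]
x0,x1,y0,y1=200,440,180,340
red=((H<8)|(H>172))&(S>150)&(V>70); yel=(H>24)&(H<34)&(S>130)&(V>80)
m=np.zeros_like(red);m[y0:y1,x0:x1]=1
for n,k in(("red",red&m),("yel",yel&m)):
    ys,xs=np.nonzero(k);print(n,len(xs),xs.min(),xs.max(),ys.min(),ys.max(),xs.mean(),ys.mean())
ys,xs=np.nonzero(red&m)
# white line: within red bbox, non-red columns per row
for r in range(ys.min(),ys.max()+1,4):
    row=xs[ys==r]; w=[c for c in range(row.min(),row.max()) if not red[r,c]];print(r,row.min(),row.max(),w)
E
```

```text
15.3833 [ 0.57902784 -0.13685022  0.25276224] [-179.92435956    0.39687591  173.86482741] [-0.8875436   0.49978832 -0.70818608]
red 484 310 331 276 304 320.2396694214876 290.50206611570246
yel 200 315 327 225 243 321.035 233.225
276 313 328 [314, 315, 316, 317, 318, 319, 320, 321, 322, 323, 324, 325, 326, 327]
280 310 330 [319, 320, 321, 322]
284 310 330 [319, 320, 321, 322]
288 310 330 [319, 320, 321, 322]
292 310 331 [319, 320, 321, 322]
296 310 331 [319, 320, 321, 322]
300 310 331 [319, 320, 321, 322]
304 312 329 [319, 320, 321, 322]
```

```bash
python3 -c "
from cell import order
print(order.sign_off())"
```

```text
the job is handed in; nothing more can be done
None
```

The job is handed in with no verdict shown. The pry tool levered the cover up and it stood open by itself, the tool was back flat on the mat, the fader line measured within about 1 mm of the pointer, and the gripper let go clear of everything; I didn't re-check the cover or the other items after the fader move.

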